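# Line up a row of bottles against the tray's sliding gate with a straightedge

### The arm

A 7-joint arm with a two-finger parallel gripper is mounted at the origin on the work surface; the furniture and walls round the work are solid. World frame = base frame: x ahead of the robot, y to its left, z up, the work surface at z = 0. Lengths are in mm, angles in degrees, forces in N, time in s.
With the tool pointing down it reaches from about 350 to 775 mm from the base axis. Payload 3.1 kg.
Tool frame: the origin (TCP) lies at the centre of the arm's flange, where the gripper is bolted on; the fingertips stand 173 mm ahead of it and the grasp point (between the pads) lies arm.pinch_z ahead of it (arm.pinch_z is the distance from the TCP to the grasp point, in mm); z points along the fingers, y is the line along which they close (so a half turn about z gives the same grasp; the last joint's range is limited). The gripper opens to 85 mm and grips with 20 to 120 N. Pads are 22 mm wide; open, the fingers measure 114 mm over their backs; the gripper's body (76 mm by 85 mm) begins 54 mm behind the grasp point. The pads swing forward as they close: fully open they stand 13 mm farther back than shut.
Start: joints at [73.356, 17.813, 0.802, 86.603, -0.252, 75.585, -1.558], TCP at [135.468, -533.068, 404.704] pointing down, gripper open.
Joint ranges: [-154.91, 154.91], [-16.99, 109.72], [-72.82, 74.43], [7.12, 147.25], [-82.49, 262.49], [11.32, 116.49], [-174.64, 174.64]. Speed limits (degrees/s): [159.86, 159.86, 180, 180, 180, 180, 180].

### API

Orientations are given as [roll, pitch, yaw] about the fixed x, y, z axes, in that order (R = Rz(yaw) Ry(pitch) Rx(roll)).
In Python, from plant import arm, optics, nets gives the robot as it stands.
- The arm moves only by the tool arm_command, never from a script. Its argument "plan" is a list that holds one entry, the list of rows, each a list of 7 numbers: the shift along the tool's x, y, z as a fraction of full scale, then the turn, a rotation vector about the tool's x, y, z as a fraction of full scale, then the finger opening in mm, from 0 to 85.4. In form: [[[dx, dy, dz, wx, wy, wz, claw], ...]]. A call has 1 to 10 rows; each row shifts and turns the commanded pose from where the row before left it, along the tool's axes as they then stand; what a row does not reach is not made up. Full scale, the value 1, is 0.2 m for a shift and 180 degrees for a turn. A row lasts 1/10 s, in which the tool goes at most 50 mm and 8.59 degrees, less where a joint would pass 70% of its speed; a pose out of reach is approached as far as the arm can. A call with a number of a shift or a turn outside -1 to 1 is refused whole. A call with a gripper value outside its range is refused whole. The fingers move at their own pace and stop on an object; "force" is the grip in N (left out, the last holds). Time passes only in rows, so rows that do not move let the fingers close. It gives the time, the measured TCP pose, the force, the opening and the grip force at its end, in the units of the state.
- arm.observe(): the state, without advancing time (a new reading comes with each control period).
- optics.snapshot(name): name is "scene" or "top" or "wrist"; returns a dict with "img" (420x560x3 uint8, blue, green, red), "mtx" (3x3 intrinsics, pixels), "dist_coeffs" ([k1, k2, p1, p2, k3] as OpenCV has them; the pictures are not rectified), "R" (3x3) and "t" (3): a world point X has camera coordinates R X + t; the wrist camera has in their place "hand_eye" (4x4, takes a point from camera to tool coordinates, whose origin is the TCP and whose axes are the flange's). Camera axes: x right, y down, z forward; pixel columns grow to the right and rows downward; lengths in mm; the calibration is good to about 2 mm. A picture is of the moment at which its call begins: read the wrist's pose just before it. There is no depth.
- arm.hand_in(): hands the job in; it is judged then, once.
Trained networks look in a picture, given as the dict that the camera call returned (one of the last four; its "shot" number tells which), for a name from the list of things; names that differ only in an ending like _2 or _b are one class to them, and where a whole thing is asked for, a point or a joint stands for the part that bears it (a point fixed in the world has none). Each returns a list of dicts, best first, with "p" (0 to 1); they miss things now and then, are a little off and sometimes report something else, mostly with a low value. They report only what shows in the picture. A call takes as long as a camera call. They do not tell look-alikes from the thing itself.
- nets.spot_in(picture, thing): "rect" ([left, top, width, height] in pixels, round what is visible of it).
- nets.mark_of(picture, thing): "point" ([column, row] in pixels: a listed point, or the origin of a listed thing).
The state is a dict: "clock": time; "joint_pos": joint angles; "qd": joint speeds; "effort": joint torques, N m; "eef_pos": TCP position; "tcp_rot": TCP orientation; "wrist_force": force on the tool from outside, world axes, zero at the start; "ft_torque": the same for the moment, N m; "grip_width": finger opening in mm; "gripper_force": force on a finger pad.
Only numpy, scipy, OpenCV 4.12 (cv2) and the standard library are available. Lean on these libraries where they do the work, as an engineer would, in place of code of your own. Each camera call takes 0.05 s, during which the arm holds its last target. There are 200 camera calls.

### The job

Pick up the straightedge by its grip and use its front face to push the four bottles in the tray back together into one straight row against the gate, then on with the gate until it is felt to stop at its end, and press the row there with about 12 N for half a second. The bottles are glass: push them only with the straightedge, keep them upright, keep the push on the gate under 22 N and on any one bottle under 15 N. Then draw the straightedge straight back a few centimetres clear of the row, set it down standing in front of it and let go, leaving the row in line and everything else undisturbed.

Things in the scene. Friction and masses are not known exactly. Their poses are not given: they have to be found in the camera images.
- straightedge: Loose bare-metal straightedge of L section, 0.3 kg, 240 mm long along its y, standing on its flange. Origin: middle of the underside of the flange (40 mm deep in x, 4 mm thick). Its upright front face, 240 mm long and 34 mm high, is the plane x = +20 mm and looks to its +x. A black upright grip, 24 mm (x) by 30 mm (y), rises at x = -2 mm, y = 0.
- grip (a point): Point on the axis of the straightedge's black grip where to take it: 76 mm above its underside, 18 mm below the grip's top, 2 mm behind the straightedge's origin; axes as the straightedge's. Take it from above across its 30 mm width (y), so high that the gripper's body (54 mm above) passes over the bottles.
- gate: Aluminium bar across the back of the tray, 266 mm along its y, 38 mm high. Origin: middle of the foot of its flat front face (plane x = 0, which looks to -x, to the tray's open front). It slides only along its +x, staying where left, at about 2.5 N (the bottles' own friction adds 1 to 3 N), to a hard stop 10 to 28 mm on. How far is not measured: feel the sharp rise of force there.
- bottle1: One of four like glass bottles with screw caps, 46 mm in diameter, 105 mm high, 0.11 to 0.22 kg, loose on the tray's board in an uneven row before the gate, about 56 mm apart. Which of the four stands where varies. Origin: centre of its underside. At the gate it lies 23.2 mm before the gate's face.
- bottle2: As bottle1. The tray is fixed; its white board, on which bottles and gate stand, is 6 mm thick, its open front edge 175 to 193 mm before the gate's starting face. The tray's side rails, 24 mm above the worktop, stand 280 mm apart, so the straightedge passes between them.
- bottle3: As bottle1. Board and metal faces are slippery (friction about 0.2). Once the gate is at its stop nothing yields: the push then grows by some 10 to 20 N per mm of hand travel, so go in steps of a fraction of a mm.
- bottle4: As bottle1.
- dish: Bystander: lidded culture dish, 90 mm across, 15 mm high, lying on the worktop. Origin: centre of its underside. Leave alone.
- timer: Bystander: small desk timer, 46 x 66 mm, 58 mm high. Origin: centre of its underside. Leave alone.
- beaker: Bystander: glass beaker, 72 mm across, 92 mm high. Origin: centre of its underside. Leave alone.
- marker: Bystander: marker pen, 135 mm long, 17 mm thick, lying on the worktop. Origin: centre of its underside. Leave alone.
Things that resemble listed ones, but are neither listed nor needed, are in the scene too. Leave any green look-alike of the bottle3 alone.

How it is judged:
By the outcome, as a careful person would: the job done as asked, in the order asked, and still so for the second after the job is handed in, with the robot touching nothing.
It also fails if it takes over 72 s, if anything falls off the work surface, if the arm or the gripper's body presses on something with over 40 N, if the wrist force passes 120 N, or if a joint passes its speed limit or range.

## Working session

There is one attempt and no reset: what is moved stays moved. The work goes in short steps, Python scripts to look and compute and a tool call to move; the robot and the scene stay as the last step left them, time stands still between calls to the robot, and variables do not carry over. Pictures are saved under pics/ and viewed, at most 10 in all, crops included, and the job is handed in when it is done.

Besides the shell and the picture viewer there is one more tool, called after ">>>" as name([rows], argument=value, ...), one row to a line, values as JSON. arm_command: Moves the arm, as the interface text tells. Shift numbers are shares of 0.2 m and turn numbers shares of 180 degrees, none past 1 either way. Its arguments: {"type":"object","properties":{"plan":{"type":"array","items":{"type":"array","items":{"type":"array","items":{"type":"number"}}}},"force":{"type":"number"}},"required":["plan"]}

```bash
mkdir -p pics; ls; cat > h.py <<'E'
import numpy as np, cv2
from plant import arm, optics, nets
def ray(p,uv):
    u=cv2.undistortPoints(np.array([[uv]],float),np.array(p["mtx"],float),np.array(p["dist_coeffs"],float))[0,0]
    R=np.array(p["R"]);t=np.array(p["t"]).ravel()
    return -R.T@t, R.T@np.array([u[0],u[1],1])
def at(p,uv,z):
    o,d=ray(p,uv); return o+d*(z-o[2])/d[2]
def proj(p,X):
    return cv2.projectPoints(np.array(X,float).reshape(-1,3),cv2.Rodrigues(np.array(p["R"],float))[0],np.array(p["t"],float),np.array(p["mtx"],float),np.array(p["dist_coeffs"],float))[0][:,0]
E
python3 - <<'E'
from h import *
print(arm.pinch_z, {k:np.round(v,2) for k,v in arm.observe().items()})
Z=dict(straightedge=0,grip=76,gate=6,bottle1=6,dish=0,timer=0,beaker=0,marker=0)
for n in("top","scene"):
    p=optics.snapshot(n); cv2.imwrite(f"pics/{n}0.png",p["img"])
    print(n,-np.array(p["R"]).T@np.array(p["t"]).ravel())
    for k,z in Z.items():
        for r in nets.mark_of(p,k)[:7]:
            if r["p"]>.2: print(k,round(r["p"],2),np.round(r["point"],1),np.round(at(p,r["point"],z),1))
E
```

```text
pics
154.70000000000002 {'clock': np.float64(0.0), 'joint_pos': array([73.35, 17.86,  0.8 , 86.69, -0.25, 75.58, -1.56]), 'qd': array([ 0.1 ,  0.01,  0.01, -0.02,  0.02,  0.05,  0.01]), 'effort': array([ 0.000e+00, -3.799e+01,  1.500e-01, -2.306e+01,  1.000e-02,
        1.000e-02, -0.000e+00]), 'eef_pos': array([ 135.41, -532.74,  403.63]), 'tcp_rot': array([-179.87,    0.  ,   14.26]), 'wrist_force': array([ 0.33, -0.41,  0.9 ]), 'ft_torque': array([0.02, 0.  , 0.05]), 'gripper_force': np.float64(0.0), 'grip_width': np.float64(85.35)}
top [ 360.17632978  -61.10959497 1155.37942804]
straightedge 0.92 [167.8 274.8] [396.7 218.3   0. ]
straightedge 0.52 [163.7 274.4] [397.7 229.4   0. ]
grip 0.91 [163.4 276.3] [390.5 210.8  76. ]
gate 0.69 [334.6 208.6] [ 577.2 -230.     6. ]
bottle1 0.95 [412.7 230.5] [ 517.6 -440.8    6. ]
bottle1 0.83 [286.1 302.4] [326.5 -97.6   6. ]
bottle1 0.81 [365.8 240.8] [ 489.4 -312.2    6. ]
bottle1 0.78 [342.6 241.7] [ 486.8 -249.6    6. ]
bottle1 0.78 [302. 234.] [ 507.3 -140.7    6. ]
bottle1 0.71 [244.1 275.6] [395.7  13.6   6. ]
bottle1 0.6 [325.6 234.
[... 186 characters left out ...]
.4] [697.   74.5   0. ]
scene [ 745.00766886 -698.27488144 1075.95967783]
straightedge 0.61 [273.1 149.2] [396.5 190.3   0. ]
grip 0.77 [274.2 128.3] [394.3 209.7  76. ]
bottle1 0.91 [257.6 261.3] [ 498.7 -205.8    6. ]
bottle1 0.87 [251.6 276.4] [ 500.1 -252.9    6. ]
bottle1 0.85 [264.5 241.5] [ 494.3 -142.     6. ]
bottle1 0.81 [233.3 344.8] [ 525.9 -437.2    6. ]
bottle1 0.71 [253.  192.9] [402.1   2.4   6. ]
bottle1 0.64 [236.4 291.1] [ 478.4 -305.1    6. ]
bottle1 0.55 [218.8 216.4] [ 340.3 -108.8    6. ]
dish 0.87 [315.4 142.5] [516.7 264.6   0. ]
timer 0.59 [348.1 164.5] [641.7 210.8   0. ]
beaker 0.96 [352.8 256.1] [ 738.1 -100.4    0. ]
marker 0.73 [357.1 206. ] [707.8  65.9   0. ]
```

View pics/top0.png

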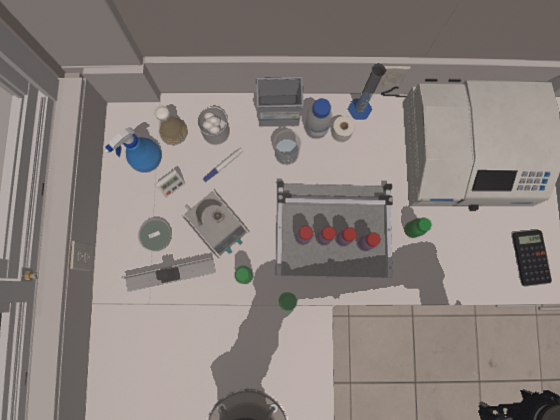

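View pics/scene0.png

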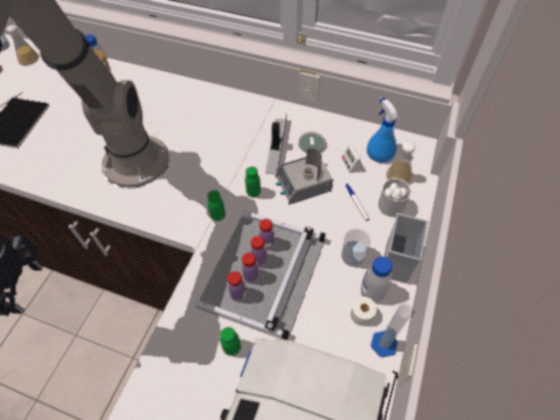

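The top view shows one straightedge with a black grip at (168,275). Four red-capped bottles stand in the tray at (305,234), (327,235), (348,237) and (371,241), and these fit "in the tray". The three green-capped ones at (243,275), (288,301) and (418,228) are outside the tray, so they are look-alikes. Next I'll enlarge the crops.

```bash
python3 - <<'E'
from h import *
t=cv2.imread("pics/top0.png");s=cv2.imread("pics/scene0.png")
f=lambda i,x,y,w,h:cv2.resize(i[y:y+h,x:x+w],(400,300),interpolation=cv2.INTER_CUBIC)
m=np.vstack([np.hstack([f(t,115,220,140,105),f(t,270,180,133,100)]),np.hstack([f(s,235,100,120,90),f(s,190,200,160,120)])])
cv2.imwrite("pics/m1.png",m)
E
```

```text
(no output)
```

View pics/m1.png

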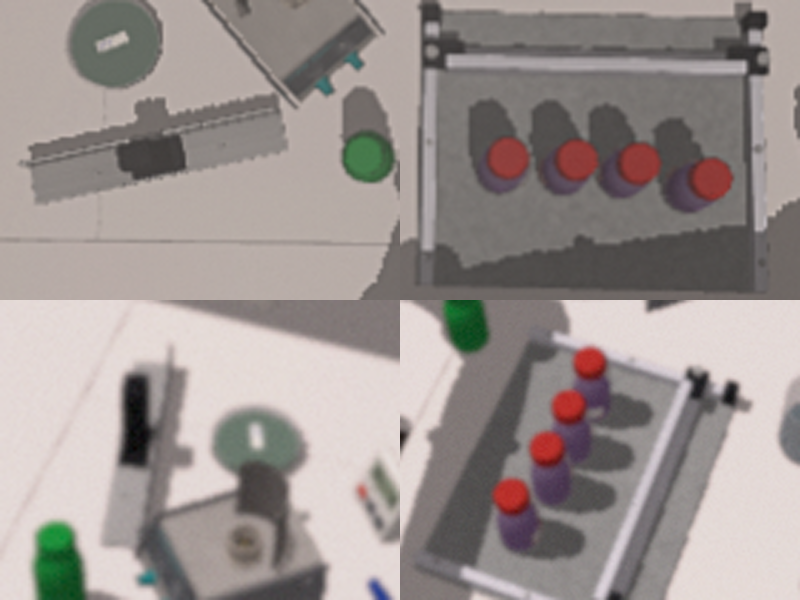

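The upright face is on the straightedge's far (+x world) side. The gate bar is along the top of the tray, and the tray's open front faces the robot.

```bash
cat >> h.py <<'E'
def wpic(name):
    s=arm.observe(); p=optics.snapshot("wrist")
    from scipy.spatial.transform import Rotation as Ro
    T=np.eye(4);T[:3,:3]=Ro.from_euler("xyz",s["tcp_rot"],degrees=True).as_matrix();T[:3,3]=s["eef_pos"]
    M=np.linalg.inv(T@np.array(p["hand_eye"])); p["R"]=M[:3,:3];p["t"]=M[:3,3]
    cv2.imwrite(f"pics/{name}.png",p["img"]); return p
def show():
    s=arm.observe(); print(s["clock"],*[np.round(s[k],2) for k in("eef_pos","tcp_rot","wrist_force","joint_pos","grip_width","gripper_force")])
E
python3 - <<'E'
from h import *
print(np.round(optics.snapshot("wrist")["hand_eye"],2))
p=optics.snapshot("top")
def ln(n,a,b,z):
    A,B=at(p,a,z),at(p,b,z); d=A-B; print(n,A[:2],B[:2],np.hypot(*d[:2]),"yaw",np.degrees(np.arctan2(-d[0],d[1])))
ln("edge",(122.7,276.7),(212.3,257.8),36)
for z in(6,44): ln("gate",(285,202.6),(384.7,204.3),z)
ln("railL/R inner front",(280.5,262),(387,268),6)
show()
E
```

```text
[[ 0.   -0.96 -0.29 73.13]
 [ 1.    0.    0.    0.74]
 [-0.   -0.29  0.96 31.06]
 [ 0.    0.    0.    1.  ]]
edge [389.63277096 327.59660373] [440.24568468  95.05701259] 237.9838828201711 yaw 12.279084284297294
gate [593.35467441 -95.07902552] [ 589.60885204 -367.51999684] 272.4667209764438 yaw -0.7877166541389395
gate [585.64549076 -93.95595134] [ 582.02351021 -357.38966478] 263.4586117789436 yaw -0.7877166541389391
railL/R inner front [432.06132398 -82.82795306] [ 416.71231537 -366.50912644] 284.0961108363201 yaw -3.0970568861572447
1.0 [ 135.47 -533.06  404.71] [180.    -0.    14.26] [-0.26 -0.26 -0.27] [73.36 17.81  0.8  86.6  -0.25 75.58 -1.56] 85.46 0.0
```

>>> arm_command([
  [[0.2, -0.1, 0, 0, 0, 0.0, 85], [0.2, -0.1, 0, 0, 0, 0.0, 85], [0.2, -0.1, 0, 0, 0, 0.0, 85], [0.2, -0.1, 0, 0, 0, 0.0, 85], [0.2, -0.1, 0, 0, 0, 0.03, 85], [0.2, -0.1, 0, 0, 0, 0.03, 85], [0, -0.2, 0, 0, 0, 0, 85], [0, -0.2, 0, 0, 0, 0, 85], [0, -0.2, 0, 0, 0, 0, 85], [0, 0, 0, 0, 0, 0, 85]],
])

```text
clock: 2.0
eef_pos: [334.4, -235.7, 404.8]
tcp_rot: [-179.9, 0.0, 4.0]
wrist_force: [0.8, -0.6, -0.0]
grip_width: 85.4
gripper_force: 0.0
```

>>> arm_command([
  [[0.22, 0, 0, 0, 0, 0.0111, 85], [0.22, 0, 0, 0, 0, 0.0111, 85], [0.22, 0, 0, 0, 0, 0, 85], [0.22, 0, 0, 0, 0, 0, 85], [0.12, 0, 0, 0, 0, 0, 85], [0, 0, 0, 0, 0, 0, 85], [0, 0, 0, 0, 0, 0, 85]],
])

```text
clock: 2.7
eef_pos: [533.8, -239.0, 404.0]
tcp_rot: [-180.0, 0.1, -0.5]
wrist_force: [0.2, 0.1, -0.3]
grip_width: 84.8
gripper_force: 0.0
```

```bash
python3 - <<'E'
from h import *
show(); p=wpic("w1")
for k,z in dict(gate=6,bottle1=6).items():
    for r in nets.mark_of(p,k)[:6]:
        if r["p"]>.2: print(k,round(r["p"],2),np.round(r["point"],1),np.round(at(p,r["point"],z),1))
E
```

```text
2.7 [ 533.85 -238.97  404.  ] [-1.7999e+02  8.0000e-02 -5.5000e-01] [ 0.17  0.14 -0.33] [ 33.85  22.98 -16.36  80.33   6.48  77.69 -73.21] 84.79 0.0
gate 0.58 [266.7 138.3] [ 583.4 -225.9    6. ]
bottle1 0.94 [186.5 319.5] [ 334.3 -106.7    6. ]
bottle1 0.89 [101.4 280.1] [397.2   5.2   6. ]
bottle1 0.87 [288.8 207.5] [ 498.7 -251.8    6. ]
bottle1 0.84 [334.5 217.1] [ 485.5 -309.4    6. ]
bottle1 0.6 [252.2 207.1] [ 499.6 -206.1    6. ]
bottle1 0.59 [208.6 207.9] [ 499.1 -151.5    6. ]
```

View pics/w1.png

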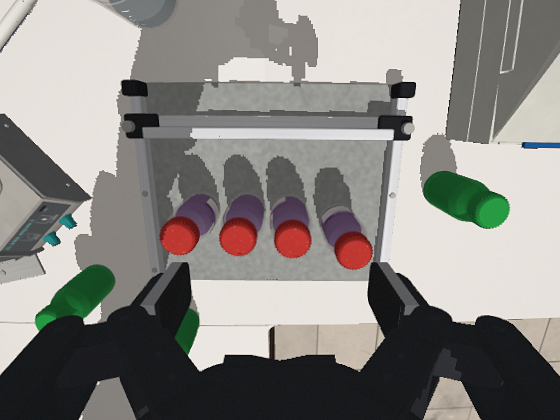

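```bash
python3 - <<'E'
from h import *
p=wpic("w2"); g=p["img"].astype(float).mean(2)
print(g[118:150,[200,280,360]].astype(int).T)
pts=[]
for c in range(160,375,3):
    col=cv2.GaussianBlur(g,(1,3),0)[128:148,c]; d=np.diff(col); i=np.argmin(d); pts.append((c,128+i+.5))
pts=np.array(pts)
l=cv2.fitLine(pts.astype(np.float32),cv2.DIST_HUBER,0,.01,.01).ravel(); sl=l[1]/l[0]
f=lambda c:(c,l[3]+sl*(c-l[2]))
print(np.round(pts[::8],1).tolist(),np.abs(pts[:,1]-l[3]-sl*(pts[:,0]-l[2])).max())
for z in(6,44):
    A,B=at(p,f(155),z),at(p,f(385),z);d=A-B;print(z,A,B,np.degrees(np.arctan2(-d[0],d[1])))
# rails: brightness profile at rows
for r in (160,240): print(r,g[r,138:168].astype(int),g[r,372:402].astype(int))
E
```

```text
[[125 124 126 128 126 127 127 117 102 175 220 218 218 217 218 219 219 220
  222 211 137 149 151 156 159 161 160 160 162 162 162 161]
 [128 129 126 126 129 129 130 124 123 160 201 218 217 215 216 216 216 219
  221 208 171 152 154 153 152 154 154 154 152 150 149 149]
 [123 122 123 121 126 125 125 125 123 103 179 223 223 223 223 224 223 224
  227 231 228 140 152 150 146 143 142 142 145 146 147 150]]
[[160.0, 137.5], [184.0, 137.5], [208.0, 137.5], [232.0, 137.5], [256.0, 137.5], [280.0, 137.5], [304.0, 138.5], [328.0, 138.5], [352.0, 138.5]] 0.5620123385451734
6 [585.92621488 -94.68314846   6.        ] [ 581.1342644  -366.21058306    6.        ] -1.0110581998502755
44 [ 588.00131046 -109.78915068   44.        ] [ 583.70446455 -353.26235667   44.        ] -1.0110581998502657
160 [127 124 124 124 125 124 124 119 108  98  99 101 104 101  83  86  86  85
  89  87  88  86  86  88  88  91  92  95  94  93] [149 152 154 155 155 150 150 148 148 152 156  79  84  90 100  99  99 108
 159 210 229 224 223 222 222 222 218 216 221 228]
240 [131 131 131 130 130 131 131 130 127 125 126 125 123 123 123 126 128 119
  99 100 102  96  54  71 102  98  96  95  98  99] [155 160 101  86  86 100 102 102  96 137 203 233 227 225 223 222 221 223
 214 228 227 227 228 227 227 227 227 227 227 227]
```

>>> arm_command([
  [[-0.0726, -0.223, 0, 0, 0, 0, 85], [-0.0726, -0.223, 0, 0, 0, 0, 85], [-0.0726, -0.223, 0, 0, 0, 0, 85], [-0.0726, -0.223, 0, 0, 0, 0, 85], [-0.0726, -0.223, 0, 0, 0, 0, 85], [-0.0726, -0.223, 0, 0, 0, 0, 85], [-0.0726, -0.223, 0, 0, 0, 0, 85], [-0.0726, -0.223, 0, 0, 0, 0, 85], [-0.0726, -0.223, 0, 0, 0, 0, 85], [-0.0726, -0.223, 0, 0, 0, 0, 85]],
])

```text
clock: 3.9
eef_pos: [391.4, 209.7, 405.3]
tcp_rot: [179.9, -0.1, -0.6]
wrist_force: [0.4, 1.2, 0.5]
grip_width: 85.0
gripper_force: 0.0
```

>>> arm_command([
  [[0, 0, 0, 0, 0, -0.0357, 85], [0, 0, 0, 0, 0, -0.0357, 85], [0, 0, 0, 0, 0, 0, 85], [0, 0, 0, 0, 0, 0, 85]],
])

```text
clock: 4.3
eef_pos: [392.6, 208.2, 404.9]
tcp_rot: [180.0, -0.0, 12.1]
wrist_force: [0.5, -0.3, 0.5]
grip_width: 85.0
gripper_force: 0.0
```

```bash
python3 - <<'E'
from h import *
show(); p=wpic("w3")
for k,z in dict(straightedge=0,grip=76).items():
    for r in nets.mark_of(p,k)[:3]: print(k,round(r["p"],2),np.round(r["point"],1),np.round(at(p,r["point"],z),1))
E
```

```text
4.3 [392.63 208.19 404.88] [ 1.7996e+02 -3.0000e-02  1.2100e+01] [ 0.48 -0.26  0.51] [   3.33    7.84  -37.05  100.76    4.98   73.01 -112.82] 85.02 0.0
straightedge 0.89 [274.5 172.7] [399.6 214.2   0. ]
grip 0.58 [276.8 191.9] [394.4 209.7  76. ]
```

View pics/w3.png

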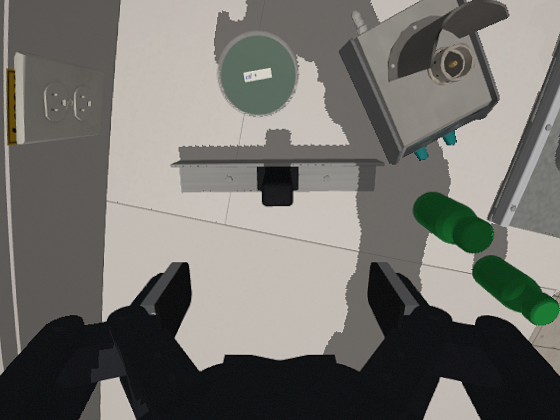

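```bash
python3 - <<'E'
from h import *
p=wpic("w4"); g=p["img"].astype(float).mean(2)
for c in (190,230,330,370): print(c,g[152:172,c].astype(int))
for r in(162,164): print(r,g[r,166:190].astype(int),g[r,374:394].astype(int))
A,B=at(p,(172,163.5),34),at(p,(385,162),34);d=A-B
print(A,B,np.linalg.norm(d),np.degrees(np.arctan2(-d[0],d[1])),(A+B)/2)
m=p["img"].max(2)<50; m[:150]=0;m[215:]=0;m[:,:250]=0;m[:,310:]=0
for r in range(164,210,5):
    c=np.where(m[r])[0]; print(r,(c.min(),c.max()) if len(c) else None,end=" ")
for uv in((262,198),(294,198)): print(at(p,uv,94))
E
```

```text
190 [106 106 106 106 105 107 107 100  75  62  63  69 112 123 107 139 139 138
 137 139]
230 [106 106 105 106 105 106 106  92  66  61  59  88 124 139 130 129 138 135
 137 138]
330 [104 105 106 104 104 106  98  75  63  64  72 120 108 109 137 140 139 141
 143 140]
370 [105 106 106 105 105 106  98  70  64  64  69  77  78  73  71  76  76  74
  76  76]
162 [191 191 191 192 192 195 188 178 143 111  82  56  59  62  62  63  63  63
  61  61  62  62  63  63] [ 69  69  69  69  68  69  66  64  65  82  87 106 106 106 102  50  59  58
  59  59]
164 [191 192 193 194 167 110  92  96  99 102 104 104 103 105 105 107 108 109
 109 109 108 110 109 110] [ 76  76  77  74  75  76  77  76  74  75  77 107 105 105 107 107 103  66
  68  74]
[391.84010466 329.06160294  34.        ] [443.52892354  97.57938158  34.        ] 237.18295217770813 12.587366641120461 [417.6845141  213.32049226  34.        ]
164 None 169 (np.int64(257), np.int64(297)) 174 (np.int64(258), np.int64(298)) 179 (np.int64(258), np.int64(297)) 184 (np.int64(258), np.int64(297)) 189 (np.int64(258), np.int64(297)) 194 (np.int64(262), np.int64(292)) 199 (np.int64(262), np.int64(291)) 204 (np.int64(264), np.int64(291)) 209 None [389.98657481 223.13640596  94.        ]
[396.34430821 193.67434925  94.        ]
```

>>> arm_command([
  [[0.01, -0.003, 0.145, 0, 0, -0.0022, 85], [0, 0, 0.145, 0, 0, 0, 85], [0, 0, 0.145, 0, 0, 0, 85], [0, 0, 0.145, 0, 0, 0, 85], [0, 0, 0.145, 0, 0, 0, 85], [0, 0, 0.142, 0, 0, 0, 85], [0, 0, 0, 0, 0, 0, 85], [0, 0, 0, 0, 0, 0, 85]],
])

```text
clock: 5.3
eef_pos: [394.7, 209.9, 231.5]
tcp_rot: [-180.0, 0.0, 12.7]
wrist_force: [0.4, -0.7, 1.5]
grip_width: 85.2
gripper_force: 0.0
```

>>> arm_command([
  [[0, 0, 0, 0, 0, 0, 20], [0, 0, 0, 0, 0, 0, 20], [0, 0, 0, 0, 0, 0, 20], [0, 0, 0, 0, 0, 0, 20], [0, 0, 0, 0, 0, 0, 20], [0, 0, 0, 0, 0, 0, 20], [0, 0, 0, 0, 0, 0, 20]],
], force=110)

```text
clock: 6.0
eef_pos: [395.2, 210.2, 232.4]
tcp_rot: [-180.0, -0.1, 12.7]
wrist_force: [-0.2, -0.4, 5.4]
grip_width: 28.9
gripper_force: 109.1
```

>>> arm_command([
  [[0, 0, -0.03, 0, 0, 0, 20], [0, 0, -0.1, 0, 0, 0, 20], [0, 0, -0.13, 0, 0, 0, 20], [0, 0, -0.13, 0, 0, 0, 20], [0, 0, -0.13, 0, 0, 0, 20], [0, 0, -0.13, 0, 0, 0, 20], [0, 0, -0.13, 0, 0, 0, 20], [0, 0, 0, 0, 0, 0, 20], [0, 0, 0, 0, 0, 0, 20]],
])

```text
clock: 6.9
eef_pos: [394.2, 209.6, 386.7]
tcp_rot: [180.0, 0.1, 12.7]
wrist_force: [-0.5, -0.0, -2.6]
grip_width: 28.9
gripper_force: 109.0
```

```bash
python3 - <<'E'
from h import *
show(); p=wpic("w5"); show()
E
```

```text
6.9 [394.17 209.63 386.68] [1.7997e+02 5.0000e-02 1.2710e+01] [-0.53 -0.03 -2.61] [   3.32    9.06  -37.56  102.27    5.85   70.68 -113.13] 28.93 109.02
6.95 [393.91 209.39 385.84] [179.95   0.18  12.71] [-0.51 -0.8  -2.55] [   3.32    9.11  -37.55  102.34    5.85   70.69 -113.13] 28.83 109.02
```

View pics/w5.png

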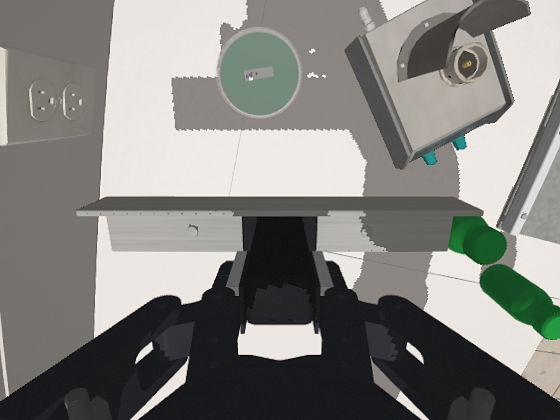

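>>> arm_command([
  [[-0.017, 0.1084, 0, 0, 0, 0, 20], [-0.034, 0.2167, 0, 0, 0, 0, 20], [-0.034, 0.2167, 0, 0, 0, 0, 20], [-0.034, 0.2167, 0, 0, 0, 0, 20], [-0.034, 0.2167, 0, 0, 0, 0, 20], [-0.034, 0.2167, 0, 0, 0, 0, 20], [-0.034, 0.2167, 0, 0, 0, 0, 20], [-0.034, 0.2167, 0, 0, 0, 0, 20], [-0.034, 0.2167, 0, 0, 0, 0, 20], [-0.034, 0.2167, 0, 0, 0, 0, 20]],
])

```text
clock: 7.95
eef_pos: [421.3, -207.4, 385.1]
tcp_rot: [-179.8, 0.2, 12.7]
wrist_force: [1.2, 0.3, -2.8]
grip_width: 28.6
gripper_force: 109.3
```

>>> arm_command([
  [[-0.017, 0.1084, 0, 0, 0, 0, 20], [0, 0, 0, 0, 0, 0.025, 20], [0, 0, 0, 0, 0, 0.025, 20], [0, 0, 0, 0, 0, 0.026, 20], [0, 0, 0, 0, 0, 0, 20], [0, 0, 0, 0, 0, 0, 20]],
])

```text
clock: 8.55
eef_pos: [423.2, -227.6, 385.7]
tcp_rot: [-179.9, 0.2, -0.9]
wrist_force: [0.1, 0.3, -2.5]
grip_width: 28.7
gripper_force: 109.4
```

```bash
python3 - <<'E'
from h import *
show(); p=wpic("w6"); g=p["img"].astype(float).mean(2)
s=arm.observe()["eef_pos"]
print(at(p,(78,212),s[2]-198)-s,at(p,(483,213),s[2]-198)-s)
q=optics.snapshot("top")
for n,c in("top",q),("wrist",p):
  for k,z in dict(bottle1=6,gate=6).items():
    for r in nets.mark_of(c,k)[:7]: print(n,k,round(r["p"],2),np.round(at(c,r["point"],z),1))
E
```

```text
8.55 [ 423.22 -227.59  385.72] [-1.7991e+02  1.7000e-01 -8.6000e-01] [ 0.11  0.3  -2.49] [ 36.42  11.01 -11.9   98.37   2.38  71.07 -66.9 ] 28.73 109.39
[  22.68008829  115.99875789 -198.        ] [  18.6960428  -119.61253233 -198.        ]
top bottle1 0.73 [ 497.6 -141.4    6. ]
top bottle1 0.72 [ 504.2 -199.9    6. ]
top bottle1 0.65 [ 328.5 -101.5    6. ]
top bottle1 0.6 [400.5  12.9   6. ]
top bottle1 0.53 [ 487.4 -253.6    6. ]
top gate 0.93 [ 581.6 -223.8    6. ]
wrist bottle1 0.91 [ 328.1 -101.     6. ]
wrist bottle1 0.91 [ 520.9 -432.1    6. ]
wrist bottle1 0.81 [ 498.9 -146.5    6. ]
wrist bottle1 0.81 [ 498.6 -204.3    6. ]
wrist bottle1 0.73 [401.2   3.1   6. ]
wrist bottle1 0.69 [ 485.5 -310.     6. ]
wrist gate 0.85 [ 588.5 -228.     6. ]
```

View pics/w6.png

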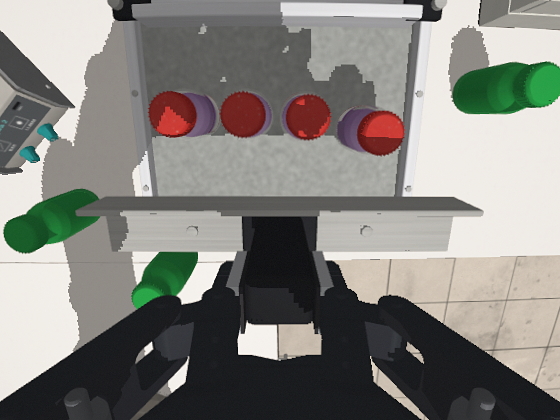

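```bash
python3 - <<'E'
from h import *
p=wpic("w7"); g=p["img"].astype(float).mean(2)
for r in (60,180): print(r,g[r,112:160].astype(int),g[r,396:436].astype(int))
for uv in((123,60),(420,60),(146,180),(405,180)): print(uv,at(p,uv,24))
im=p["img"]; 
E
```

```text
60 [138 137 138 139 138 138 138 138 138 139 137 138 137 137 134 131 134 133
 131 132 134 134 131 132 128 118 106 104 106 110 109 104  89  91  90  92
  93  95  94  93  91  91  93  92  95  97  97 100] [160 161 163 160 159 157 158 162 163 166  85  89  93 100 105 106 106 104
 118 172 219 231 233 230 229 228 230 228 225 219 228 235 234 234 234 234
 235 235 234 234]
180 [139 139 140 140 140 139 140 139 139 141 139 140 139 139 140 140 140 139
 139 138 131 207 239 236 235 236 236 237 219 228 231 231 229 229 229 231
 236 230 179 113 122 118 117 118 140 157 157 157] [ 92 102 110 111 108 107 151 213 232 235 234 232 231 231 232 232 230 234
 236 236 236 236 235 236 235 236 236 236 236 236 236 235 236 235 236 235
 236 235 236 236]
(123, 60) [556.88148208 -73.60154796  24.        ]
(420, 60) [ 551.76347125 -372.81900893   24.        ]
(146, 180) [433.47725941 -81.36135739  24.        ]
(405, 180) [ 428.79789017 -368.63132964   24.        ]
```

>>> arm_command([
  [[0, -0.015, 0.06, 0, 0, 0, 20], [0, 0, 0.12, 0, 0, 0, 20], [0, 0, 0.12, 0, 0, 0, 20], [0, 0, 0.12, 0, 0, 0, 20], [0, 0, 0.12, 0, 0, 0, 20], [0, 0, 0.1, 0, 0, 0, 20], [0, 0, 0.06, 0, 0, 0, 20], [0, 0, 0, 0, 0, 0, 20], [0, 0, 0, 0, 0, 0, 20]],
])

```text
clock: 9.8
eef_pos: [424.0, -224.9, 247.6]
tcp_rot: [180.0, -0.0, -1.0]
wrist_force: [0.6, 0.4, -1.8]
grip_width: 29.0
gripper_force: 109.4
```

>>> arm_command([
  [[0.005, 0, 0.01, 0, 0, 0, 20], [0, 0, 0, 0, 0, 0, 20], [0, 0, 0, 0, 0, 0, 20]],
])

```text
clock: 10.1
eef_pos: [425.0, -225.0, 245.9]
tcp_rot: [180.0, -0.1, -1.0]
wrist_force: [0.7, 0.3, -2.7]
grip_width: 28.6
gripper_force: 109.4
```

>>> arm_command([
  [[0, 0, 0.02, 0, 0, 0, 20], [0, 0, 0, 0, 0, 0, 20], [0, 0, 0, 0, 0, 0, 20]],
])

```text
clock: 10.4
eef_pos: [424.5, -224.9, 241.1]
tcp_rot: [-180.0, 0.0, -1.0]
wrist_force: [-0.0, 1.0, -2.8]
grip_width: 28.5
gripper_force: 109.4
```

>>> arm_command([
  [[0, 0, 0.005, 0, 0, 0, 20], [0, 0, 0, 0, 0, 0, 20], [0, 0, 0, 0, 0, 0, 20]],
])

```text
clock: 10.7
eef_pos: [424.7, -224.9, 240.3]
tcp_rot: [180.0, 0.0, -1.0]
wrist_force: [-0.3, 0.3, -3.2]
grip_width: 28.6
gripper_force: 109.4
```

>>> arm_command([
  [[0, 0, 0.005, 0, 0, 0, 20], [0, 0, 0, 0, 0, 0, 20], [0, 0, 0, 0, 0, 0, 20]],
])

```text
clock: 11.0
eef_pos: [424.7, -224.9, 239.3]
tcp_rot: [180.0, 0.0, -1.0]
wrist_force: [-0.2, -1.0, -2.6]
grip_width: 28.8
gripper_force: 109.4
```

>>> arm_command([
  [[0.0125, 0, 0, 0, 0, 0, 20], [0.0125, 0, 0, 0, 0, 0, 20], [0.0125, 0, 0, 0, 0, 0, 20], [0.0125, 0, 0, 0, 0, 0, 20], [0.0125, 0, 0, 0, 0, 0, 20], [0.0125, 0, 0, 0, 0, 0, 20], [0.0125, 0, 0, 0, 0, 0, 20], [0.0125, 0, 0, 0, 0, 0, 20], [0.0125, 0, 0, 0, 0, 0, 20], [0.0125, 0, 0, 0, 0, 0, 20]],
])

```text
clock: 12.0
eef_pos: [449.8, -225.3, 239.2]
tcp_rot: [-180.0, 0.0, -1.0]
wrist_force: [0.1, 0.7, -2.9]
grip_width: 28.5
gripper_force: 109.4
```

>>> arm_command([
  [[0.0125, 0, 0, 0, 0, 0, 20], [0.0125, 0, 0, 0, 0, 0, 20], [0.0125, 0, 0, 0, 0, 0, 20], [0.0125, 0, 0, 0, 0, 0, 20], [0.0125, 0, 0, 0, 0, 0, 20], [0.0125, 0, 0, 0, 0, 0, 20], [0.0125, 0, 0, 0, 0, 0, 20], [0.0125, 0, 0, 0, 0, 0, 20], [0.0125, 0, 0, 0, 0, 0, 20], [0.0125, 0, 0, 0, 0, 0, 20]],
])

```text
clock: 13.0
eef_pos: [474.9, -225.7, 239.3]
tcp_rot: [180.0, 0.0, -1.0]
wrist_force: [-2.3, -0.6, -3.9]
grip_width: 28.9
gripper_force: 109.5
```

>>> arm_command([
  [[0.0125, 0, 0, 0, 0, 0, 20], [0.0125, 0, 0, 0, 0, 0, 20], [0.0125, 0, 0, 0, 0, 0, 20], [0.0125, 0, 0, 0, 0, 0, 20], [0.0125, 0, 0, 0, 0, 0, 20], [0.0125, 0, 0, 0, 0, 0, 20], [0.0125, 0, 0, 0, 0, 0, 20], [0.0125, 0, 0, 0, 0, 0, 20], [0, 0, 0, 0, 0, 0, 20]],
])

```text
clock: 13.9
eef_pos: [495.3, -226.0, 239.4]
tcp_rot: [180.0, -0.1, -1.0]
wrist_force: [-0.2, -0.2, -3.6]
grip_width: 28.8
gripper_force: 109.5
```

```bash
python3 - <<'E'
from h import *
show(); wpic("w8"); show()
E
```

```text
13.9 [ 495.3  -226.02  239.44] [ 1.7999e+02 -7.0000e-02 -9.5000e-01] [-0.23 -0.2  -3.6 ] [ 31.33  26.29 -11.4   99.84   6.16  54.4  -73.46] 28.76 109.46
13.95 [ 495.25 -226.01  239.52] [ 1.7999e+02 -9.0000e-02 -9.6000e-01] [-0.74  0.58 -1.89] [ 31.33  26.28 -11.4   99.85   6.16  54.39 -73.46] 28.81 109.46
```

View pics/w8.png

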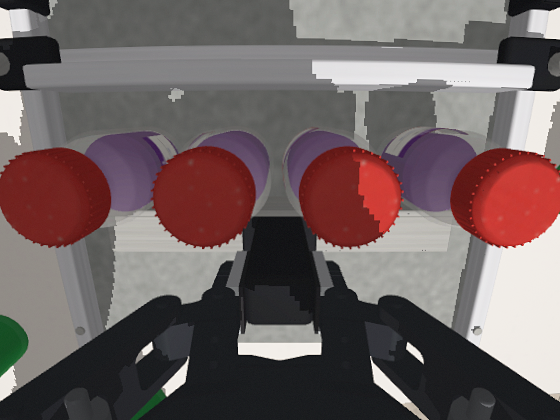

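>>> arm_command([
  [[0.01, 0, 0, 0, 0, 0, 20], [0.01, 0, 0, 0, 0, 0, 20], [0.01, 0, 0, 0, 0, 0, 20], [0.01, 0, 0, 0, 0, 0, 20], [0.01, 0, 0, 0, 0, 0, 20], [0.01, 0, 0, 0, 0, 0, 20], [0.01, 0, 0, 0, 0, 0, 20], [0.01, 0, 0, 0, 0, 0, 20]],
])

```text
clock: 14.75
eef_pos: [510.8, -226.3, 239.3]
tcp_rot: [180.0, 0.0, -1.0]
wrist_force: [-1.5, -0.4, -1.6]
grip_width: 29.1
gripper_force: 109.5
```

>>> arm_command([
  [[0.004, 0, 0, 0, 0, 0, 20], [0.004, 0, 0, 0, 0, 0, 20], [0.004, 0, 0, 0, 0, 0, 20], [0.004, 0, 0, 0, 0, 0, 20], [0.004, 0, 0, 0, 0, 0, 20], [0.004, 0, 0, 0, 0, 0, 20], [0.004, 0, 0, 0, 0, 0, 20], [0.004, 0, 0, 0, 0, 0, 20], [0.004, 0, 0, 0, 0, 0, 20], [0.004, 0, 0, 0, 0, 0, 20]],
])

```text
clock: 15.75
eef_pos: [517.8, -226.6, 238.9]
tcp_rot: [-180.0, 0.2, -1.0]
wrist_force: [-5.7, 0.7, -1.5]
grip_width: 28.8
gripper_force: 109.5
```

>>> arm_command([
  [[0.004, 0, 0, 0, 0, 0, 20], [0.004, 0, 0, 0, 0, 0, 20], [0.004, 0, 0, 0, 0, 0, 20], [0.004, 0, 0, 0, 0, 0, 20]],
])

```text
clock: 16.15
eef_pos: [521.8, -226.4, 238.9]
tcp_rot: [-180.0, 0.0, -1.0]
wrist_force: [-3.4, 0.1, -3.4]
grip_width: 28.4
gripper_force: 109.5
```

>>> arm_command([
  [[0.0018, 0, 0, 0, 0, 0, 20], [0.0018, 0, 0, 0, 0, 0, 20]],
])

```text
clock: 16.35
eef_pos: [522.6, -226.5, 239.1]
tcp_rot: [-180.0, 0.0, -1.0]
wrist_force: [-4.1, 0.1, -3.9]
grip_width: 28.3
gripper_force: 109.5
```

>>> arm_command([
  [[0.002, 0, 0, 0, 0, 0, 20], [0.002, 0, 0, 0, 0, 0, 20]],
])

```text
clock: 16.55
eef_pos: [523.4, -226.5, 239.2]
tcp_rot: [-180.0, 0.0, -1.0]
wrist_force: [-3.1, 0.1, -3.8]
grip_width: 28.7
gripper_force: 109.4
```

>>> arm_command([
  [[0.002, 0, 0, 0, 0, 0, 20], [0.002, 0, 0, 0, 0, 0, 20]],
])

```text
clock: 16.75
eef_pos: [524.2, -226.5, 239.3]
tcp_rot: [-180.0, -0.0, -1.0]
wrist_force: [-4.1, 0.2, -4.5]
grip_width: 28.6
gripper_force: 109.4
```

>>> arm_command([
  [[0.002, 0, 0, 0, 0, 0, 20], [0.002, 0, 0, 0, 0, 0, 20]],
])

```text
clock: 16.95
eef_pos: [525.0, -226.6, 239.3]
tcp_rot: [180.0, -0.0, -1.0]
wrist_force: [-3.3, 0.4, -3.2]
grip_width: 28.5
gripper_force: 109.4
```

>>> arm_command([
  [[0.002, 0, 0, 0, 0, 0, 20], [0.002, 0, 0, 0, 0, 0, 20]],
])

```text
clock: 17.15
eef_pos: [525.8, -226.6, 239.3]
tcp_rot: [180.0, 0.0, -1.0]
wrist_force: [-3.3, -0.2, -3.3]
grip_width: 29.1
gripper_force: 109.4
```

>>> arm_command([
  [[0.002, 0, 0, 0, 0, 0, 20], [0.002, 0, 0, 0, 0, 0, 20]],
])

```text
clock: 17.35
eef_pos: [526.6, -226.6, 239.3]
tcp_rot: [180.0, 0.0, -1.0]
wrist_force: [-4.7, -0.2, -3.6]
grip_width: 28.5
gripper_force: 109.4
```

>>> arm_command([
  [[0.002, 0, 0, 0, 0, 0, 20], [0.002, 0, 0, 0, 0, 0, 20]],
])

```text
clock: 17.55
eef_pos: [527.4, -226.6, 239.3]
tcp_rot: [180.0, 0.0, -1.0]
wrist_force: [-3.6, 0.5, -3.7]
grip_width: 28.9
gripper_force: 109.4
```

>>> arm_command([
  [[0.002, 0, 0, 0, 0, 0, 20], [0.002, 0, 0, 0, 0, 0, 20]],
])

```text
clock: 17.75
eef_pos: [528.2, -226.6, 239.3]
tcp_rot: [180.0, 0.0, -1.0]
wrist_force: [-4.4, 0.7, -3.7]
grip_width: 28.8
gripper_force: 109.4
```

>>> arm_command([
  [[0.002, 0, 0, 0, 0, 0, 20], [0.002, 0, 0, 0, 0, 0, 20]],
])

```text
clock: 17.95
eef_pos: [529.0, -226.7, 239.3]
tcp_rot: [180.0, 0.0, -1.0]
wrist_force: [-3.5, 0.7, -3.6]
grip_width: 28.6
gripper_force: 109.4
```

>>> arm_command([
  [[0.002, 0, 0, 0, 0, 0, 20], [0.002, 0, 0, 0, 0, 0, 20]],
])

```text
clock: 18.15
eef_pos: [529.8, -226.6, 239.3]
tcp_rot: [180.0, -0.0, -1.0]
wrist_force: [-3.3, -0.1, -3.5]
grip_width: 28.8
gripper_force: 109.4
```

>>> arm_command([
  [[0.002, 0, 0, 0, 0, 0, 20], [0.002, 0, 0, 0, 0, 0, 20]],
])

```text
clock: 18.35
eef_pos: [530.2, -226.7, 239.3]
tcp_rot: [-180.0, 0.1, -1.0]
wrist_force: [-6.1, 0.2, -1.3]
grip_width: 28.7
gripper_force: 109.4
```

>>> arm_command([
  [[0.001, 0, 0, 0, 0, 0, 20], [0, 0, 0, 0, 0, 0, 20]],
])

```text
clock: 18.55
eef_pos: [530.3, -226.7, 239.3]
tcp_rot: [-180.0, 0.1, -1.0]
wrist_force: [-5.4, 1.0, -2.1]
grip_width: 28.9
gripper_force: 109.4
```

>>> arm_command([
  [[0.0015, 0, 0, 0, 0, 0, 20], [0, 0, 0, 0, 0, 0, 20]],
])

```text
clock: 18.75
eef_pos: [530.4, -226.7, 239.3]
tcp_rot: [-180.0, 0.1, -1.0]
wrist_force: [-6.4, -0.1, -2.6]
grip_width: 28.6
gripper_force: 109.4
```

>>> arm_command([
  [[0.0015, 0, 0, 0, 0, 0, 20], [0, 0, 0, 0, 0, 0, 20]],
])

```text
clock: 18.95
eef_pos: [530.5, -226.7, 239.3]
tcp_rot: [-180.0, 0.2, -1.0]
wrist_force: [-7.0, 1.3, -1.0]
grip_width: 28.3
gripper_force: 109.4
```

>>> arm_command([
  [[0.0015, 0, 0, 0, 0, 0, 20], [0, 0, 0, 0, 0, 0, 20]],
])

```text
clock: 19.15
eef_pos: [530.7, -226.8, 239.2]
tcp_rot: [-180.0, 0.2, -1.0]
wrist_force: [-7.5, 0.4, 0.1]
grip_width: 28.7
gripper_force: 109.4
```

>>> arm_command([
  [[0.002, 0, 0, 0, 0, 0, 20], [0, 0, 0, 0, 0, 0, 20]],
])

```text
clock: 19.35
eef_pos: [530.8, -226.8, 239.1]
tcp_rot: [-180.0, 0.2, -1.0]
wrist_force: [-7.5, 0.2, -0.9]
grip_width: 28.8
gripper_force: 109.4
```

>>> arm_command([
  [[0.002, 0, 0, 0, 0, 0, 20], [0, 0, 0, 0, 0, 0, 20]],
])

```text
clock: 19.55
eef_pos: [531.0, -226.9, 239.1]
tcp_rot: [-180.0, 0.3, -1.0]
wrist_force: [-7.9, 0.0, -0.9]
grip_width: 28.9
gripper_force: 109.4
```

```bash
python3 - <<'E'
from h import *
F=[]
for i in range(6):
    p=optics.snapshot("wrist"); s=arm.observe(); F.append(np.r_[s["wrist_force"],s["ft_torque"],s["eef_pos"],s["tcp_rot"]])
F=np.array(F);F[:,9]%=360;print(np.round(F.mean(0),2),np.round(F.std(0),2))
E
```

```text
[-7.7500e+00  7.3000e-01 -1.0100e+00  1.2000e-01  1.9500e+00 -4.0000e-02
  5.3100e+02 -2.2683e+02  2.3904e+02  1.8002e+02  2.8000e-01 -9.8000e-01] [0.34 0.24 0.42 0.03 0.04 0.03 0.01 0.02 0.01 0.   0.   0.  ]
```

```bash
python3 - <<'E'
from h import *
wpic("w9")
a,b=cv2.imread("pics/w8.png"),cv2.imread("pics/w9.png")
f=lambda i:cv2.resize(i[30:360,60:500],(800,600))
f=lambda i:i[20:320]
g=lambda i:cv2.resize(i[190:340,60:500],(800,273))
cv2.imwrite("pics/m2.png",np.vstack([g(a),g(b)]))
E
```

```text
(no output)
```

View pics/m2.png

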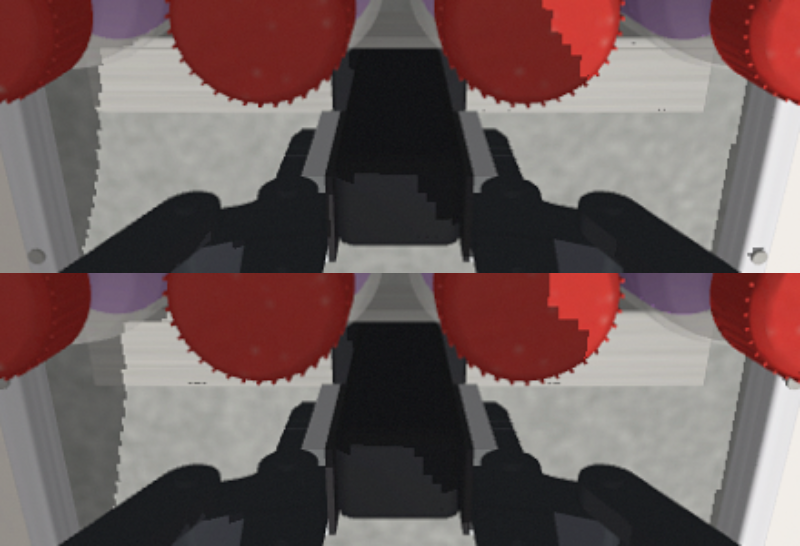

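>>> arm_command([
  [[0.0025, 0, 0, 0, 0, 0, 20], [0, 0, 0, 0, 0, 0, 20]],
])

```text
clock: 20.1
eef_pos: [531.2, -226.9, 238.9]
tcp_rot: [-180.0, 0.3, -1.0]
wrist_force: [-8.5, -0.3, -1.1]
grip_width: 29.1
gripper_force: 109.4
```

>>> arm_command([
  [[0.003, 0, 0, 0, 0, 0, 20], [0, 0, 0, 0, 0, 0, 20]],
])

```text
clock: 20.3
eef_pos: [531.5, -226.9, 238.8]
tcp_rot: [-180.0, 0.4, -1.0]
wrist_force: [-8.4, 0.8, -0.4]
grip_width: 28.4
gripper_force: 109.7
```

>>> arm_command([
  [[0, 0, 0, 0, 0.0015, 0, 20], [0, 0, 0, 0, 0, 0, 20]],
])

```text
clock: 20.5
eef_pos: [530.9, -226.9, 238.7]
tcp_rot: [-180.0, 0.2, -1.0]
wrist_force: [-11.8, 0.2, 1.0]
grip_width: 28.5
gripper_force: 109.9
```

>>> arm_command([
  [[0, 0, 0, 0, 0, 0, 20], [0, 0, 0, 0, 0, 0, 20], [0, 0, 0, 0, 0, 0, 20]],
])

```text
clock: 20.8
eef_pos: [530.9, -227.0, 238.7]
tcp_rot: [-180.0, 0.2, -1.0]
wrist_force: [-10.7, 1.5, 0.9]
grip_width: 28.9
gripper_force: 109.9
```

```bash
python3 - <<'E'
from h import *
F=[]
for i in range(6):
    p=optics.snapshot("wrist"); s=arm.observe(); F.append(np.r_[s["wrist_force"],s["ft_torque"],s["eef_pos"],s["tcp_rot"]])
F=np.array(F);F[:,9]%=360;print(np.round(F.mean(0),2),np.round(F.std(0),2))
E
```

```text
[-1.0800e+01  9.7000e-01  1.2500e+00  9.0000e-02  2.6300e+00 -0.0000e+00
  5.3092e+02 -2.2694e+02  2.3874e+02  1.8003e+02  2.3000e-01 -9.9000e-01] [0.51 0.3  0.34 0.02 0.03 0.03 0.01 0.01 0.01 0.   0.   0.  ]
```

>>> arm_command([
  [[0, 0, 0, 0, 0.0008, 0, 20], [0, 0, 0, 0, 0, 0, 20]],
])

```text
clock: 21.3
eef_pos: [530.6, -226.9, 238.7]
tcp_rot: [-180.0, 0.1, -1.0]
wrist_force: [-11.3, 1.4, 1.1]
grip_width: 28.5
gripper_force: 110.0
```

```bash
python3 - <<'E'
from h import *
F=[]
for i in range(6):
    p=optics.snapshot("wrist"); s=arm.observe(); F.append(np.r_[s["wrist_force"],s["ft_torque"],s["eef_pos"],s["tcp_rot"]])
F=np.array(F);F[:,9]%=360;print(np.round(F.mean(0),2),np.round(F.std(0),2))
E
```

```text
[-1.1550e+01  1.1100e+00  1.4100e+00  8.0000e-02  2.7900e+00 -3.0000e-02
  5.3062e+02 -2.2695e+02  2.3870e+02  1.8004e+02  1.4000e-01 -9.9000e-01] [0.47 0.36 0.4  0.02 0.02 0.02 0.02 0.02 0.01 0.   0.   0.  ]
```

>>> arm_command([
  [[0, 0, 0, 0, 0.0008, 0, 20], [0, 0, 0, 0, 0, 0, 20], [0, 0, 0, 0, 0, 0, 20], [0, 0, 0, 0, 0, 0, 20], [0, 0, 0, 0, 0, 0, 20], [0, 0, 0, 0, 0, 0, 20], [0, 0, 0, 0, 0, 0, 20], [0, 0, 0, 0, 0, 0, 20]],
])

```text
clock: 22.4
eef_pos: [530.3, -227.0, 238.7]
tcp_rot: [-180.0, 0.0, -1.0]
wrist_force: [-12.6, 2.5, 2.4]
grip_width: 29.1
gripper_force: 110.1
```

```bash
python3 - <<'E'
from h import *
F=[]
for i in range(4):
    p=wpic("w10"); s=arm.observe(); F.append(np.r_[s["wrist_force"],s["eef_pos"],s["tcp_rot"]])
F=np.array(F);F[:,6]%=360;print(np.round(F.mean(0),2))
for r in nets.mark_of(p,"gate")[:2]: print(r["p"],at(p,r["point"],6))
g=p["img"].astype(float).mean(2)
for c in(150,280,400): print(g[40:110,c].astype(int))
E
```

```text
[-1.1850e+01  1.1300e+00  2.3100e+00  5.3034e+02 -2.2695e+02  2.3867e+02
  1.8004e+02  5.0000e-02 -9.9000e-01]
0.74 [ 597.65521985 -226.18319522    6.        ]
[143 143 144 144 140 140 144 121  96  96  97  97  98  98  98  98  96  98
  96  97  97  96  95  94  94  93  93  93  91  91  91  91  91  92  91  93
  93  93  94  94  95  96  97  95  98 116 133 134 136 136 135 131 133 132
 134 133 135 135 135 136 135 135 138 135 123 129 130 131 132 130]
[141 141 140 140 142 140 100  96  97  97  98  98 101 100  98  96  96  94
  94  92  93  94  93  93  93  93  94  95  96  96  94  95  93  93  93  93
  92  92  93  93  94  95  94  97 121 136 136 136 136 135 137 138 139 136
 134 135 136 137 138 138 138 140 141 125 127 128 130 131 131 130]
[237 237 237 237 237 239 246 137 129 151 168 166 170 164  90  95  97  97
  96  96  96  95  94  92  93  91  92  89  90  91  93  90  91  89  92  92
  92  92  92  92  91  92  91  90  91 121 137 136 136 133 132 133 134 134
 133 131 133 134 134 134 133 136 138 135 125 129 132 133 133 136]
```

>>> arm_command([
  [[0.001, 0, -0.001, 0, 0.001, 0, 20], [0, 0, 0, 0, 0, 0, 20], [0, 0, 0, 0, 0, 0, 20], [0, 0, 0, 0, 0, 0, 20], [0, 0, 0, 0, 0, 0, 20], [0, 0, 0, 0, 0, 0, 20], [0, 0, 0, 0, 0, 0, 20]],
])

```text
clock: 23.35
eef_pos: [530.1, -227.0, 238.7]
tcp_rot: [-179.9, -0.0, -1.0]
wrist_force: [-12.6, 1.5, 1.9]
grip_width: 28.6
gripper_force: 110.1
```

>>> arm_command([
  [[-0.008, 0, 0, 0, -0.002, 0, 20], [-0.01, 0, 0, 0, -0.0021, 0, 20], [-0.02, 0, -0.003, 0, 0, 0, 20], [-0.03, 0, 0, 0, 0, 0, 20], [-0.04, 0, 0, 0, 0, 0, 20], [-0.04, 0, 0, 0, 0, 0, 20], [-0.04, 0, 0, 0, 0, 0, 20], [-0.03, 0, 0, 0, 0, 0, 20], [0, 0, 0, 0, 0, 0, 20], [0, 0, 0, 0, 0, 0, 20]],
])

```text
clock: 24.35
eef_pos: [490.2, -226.1, 240.2]
tcp_rot: [180.0, -0.0, -1.0]
wrist_force: [0.8, -0.7, -3.1]
grip_width: 29.1
gripper_force: 109.4
```

>>> arm_command([
  [[0, 0, 0.004, 0, 0, 0, 20], [0, 0, 0.003, 0, 0, 0, 20], [0, 0, 0, 0, 0, 0, 20]],
])

```text
clock: 24.65
eef_pos: [490.4, -225.9, 238.5]
tcp_rot: [-180.0, -0.0, -0.9]
wrist_force: [0.6, 0.2, -3.3]
grip_width: 28.6
gripper_force: 109.4
```

>>> arm_command([
  [[0, 0, 0.0025, 0, 0, 0, 20], [0, 0, 0, 0, 0, 0, 20]],
])

```text
clock: 24.85
eef_pos: [490.5, -226.0, 238.4]
tcp_rot: [180.0, -0.0, -1.0]
wrist_force: [0.6, 0.6, -0.5]
grip_width: 28.6
gripper_force: 109.7
```

>>> arm_command([
  [[0, 0, 0.001, 0, 0, 0, 20], [0, 0, 0, 0, 0, 0, 20]],
], force=20)

```text
clock: 25.05
eef_pos: [490.5, -226.0, 238.4]
tcp_rot: [180.0, -0.1, -1.0]
wrist_force: [-0.5, -0.0, 0.7]
grip_width: 28.9
gripper_force: 109.9
```

>>> arm_command([
  [[0, 0, 0, 0, 0, 0, 32], [0, 0, 0, 0, 0, 0, 36], [0, 0, 0, 0, 0, 0, 40], [0, 0, 0, 0, 0, 0, 50], [0, 0, 0, 0, 0, 0, 60], [0, 0, 0, 0, 0, 0, 70], [0, 0, 0, 0, 0, 0, 70], [0, 0, 0, 0, 0, 0, 70]],
])

```text
clock: 25.85
eef_pos: [490.2, -226.0, 237.9]
tcp_rot: [180.0, 0.0, -1.0]
wrist_force: [-0.8, -0.2, -0.0]
grip_width: 70.3
gripper_force: 0.0
```

>>> arm_command([
  [[0, 0, -0.03, 0, 0, 0, 70], [0, 0, -0.06, 0, 0, 0, 70], [0, 0, -0.1, 0, 0, 0, 70], [0, 0, -0.15, 0, 0, 0, 70], [0, 0, -0.2, 0, 0, 0, 70], [0, 0, -0.2, 0, 0, 0, 70], [0, 0, -0.1, 0, 0, 0, 70], [0, 0, 0, 0, 0, 0, 70], [0, 0, 0, 0, 0, 0, 70]],
])

```text
clock: 26.75
eef_pos: [490.1, -225.9, 406.7]
tcp_rot: [180.0, -0.1, -1.0]
wrist_force: [-0.4, -0.4, -0.4]
grip_width: 70.2
gripper_force: 0.0
```

```bash
python3 - <<'E'
from h import *
show(); p=wpic("w11"); q=optics.snapshot("top")
cv2.imwrite("pics/m3.png",np.hstack([cv2.resize(p["img"],(400,300)),cv2.resize(q["img"][170:290,250:410],(400,300))]))
for n,c in("wrist",p),("top",q):
  for k,z in dict(bottle1=6,gate=6,straightedge=6,dish=0,timer=0,beaker=0,marker=0).items():
    for r in nets.mark_of(c,k)[:7]:
      if r["p"]>.4: print(n,k,round(r["p"],2),np.round(at(c,r["point"],z),1))
E
```

```text
26.75 [ 490.05 -225.88  406.71] [ 1.7996e+02 -7.0000e-02 -9.7000e-01] [-0.35 -0.38 -0.44] [ 32.32  17.08 -12.18  87.68   3.69  75.55 -71.22] 70.22 0.0
wrist bottle1 0.67 [ 575.5 -251.9    6. ]
wrist bottle1 0.66 [ 577.5 -149.7    6. ]
wrist bottle1 0.62 [396.    3.9   6. ]
wrist bottle1 0.6 [ 575.  -311.9    6. ]
wrist bottle1 0.58 [ 522.2 -437.3    6. ]
wrist gate 0.6 [ 573.9 -253.5    6. ]
wrist gate 0.57 [ 599.2 -230.9    6. ]
wrist straightedge 0.98 [ 496.6 -224.5    6. ]
wrist marker 0.62 [701.1  81.2   0. ]
top bottle1 0.88 [ 573.8 -201.4    6. ]
top bottle1 0.81 [ 573.6 -144.8    6. ]
top bottle1 0.65 [337.3 -96.8   6. ]
top bottle1 0.56 [396.8   7.8   6. ]
top bottle1 0.48 [ 572.3 -247.9    6. ]
top gate 0.73 [ 599.7 -228.1    6. ]
top straightedge 0.98 [ 488.1 -222.2    6. ]
top dish 0.57 [510.2 258.4   0. ]
top timer 0.7 [646.8 218.5   0. ]
top beaker 0.73 [735.5 -91.1   0. ]
top marker 0.76 [696.4  72.8   0. ]
```

View pics/m3.png

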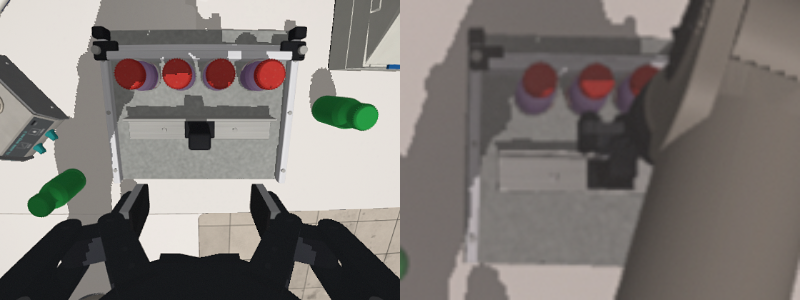

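The last picture shows the four red caps in line at the gate, the straightedge standing clear in front of them on the board, and the gripper free.

```bash
python3 -c "
from h import *
print(arm.hand_in())"
```

```text
the job is handed in; nothing more can be done
None
```

The job is handed in, with no verdict returned: the four bottles stand upright in line against the gate, which stopped about 13 mm on; the row was pressed there at about 12 N (wrist reading) for over half a second, and the straightedge stands released about 4 cm in front.

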